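# Release the dowel block's clamp lever and drift the stub out

## Robot

A 7-joint arm with a two-finger parallel gripper is mounted at the origin on the work surface; the furniture and walls round the work are solid. World frame = base frame: x ahead of the robot, y to its left, z up, the work surface at z = 0. Lengths are in m, angles in rad, forces in N, time in s.
With the tool pointing down it reaches from about 0.425 to 0.95 m from the base axis. Payload 4.7 kg.
Tool frame: the origin (TCP) lies on the centre line of the jaws, within the pads' length; the fingertips stand robot.nose_length ahead of it and the grasp point (between the pads) lies 8 mm behind it (robot.nose_length is the distance from the TCP to the fingertips, in m); z points along the fingers, x is the direction in which the jaws open and shut, and the axes are right-handed (so a half turn about z gives the same grasp; the last joint's range is limited). The gripper opens to 85 mm and grips with 20 to 120 N. Pads are 22 mm wide; open, the fingers measure 114 mm over their backs; the gripper's body (76 mm by 85 mm) begins 54 mm behind the grasp point. The pads swing forward as they close: fully open they stand 13 mm farther back than shut.
Start: joints at [-1.139, 0.469, -0.049, 1.532, 0.024, 1.141, -0.082], TCP at [0.3, 0.605, 0.242] pointing down, gripper open.
Joint ranges: [-2.59, 2.59], [-0.33, 1.99], [-1.39, 1.29], [0.1, 2.45], [-1.04, 4.18], [0.21, 1.99], [-2.66, 2.66]. Speed limits (rad/s): [2.57, 2.57, 3.14, 3.14, 3.14, 3.14, 3.14].

## Interface

Orientations are given as [roll, pitch, yaw] about the fixed x, y, z axes, in that order (R = Rz(yaw) Ry(pitch) Rx(roll)).
In Python, from plant import robot gives the robot as it stands. Calls block until the motion is done:
- robot.goto(position, orientation): joint-space move of the TCP to a pose.
- robot.move_straight(position, vel=0.15, attitude=None, contact_N=None): straight line of the TCP; attitude=None keeps the orientation; vel is the mean speed in m/s. With contact_N (N) it stops when the force on the tool has changed by that much, and returns True; else False.
- robot.move_joints(angles): joint-space move.
- robot.grip(opening, strength=None): opening from 0.0 (shut) to 1.0 (fully open); strength is the grip in N (None keeps the last); returns when the fingers have stopped.
- robot.sleep(seconds).
- robot.inverse_kinematics(position, orientation): joint angles nearest the present ones, or None.
- robot.sense(): the state.
- robot.grab_frame(name): name is "scene" or "top" or "wrist"; returns a dict with "image" (400x640x3 uint8, red, green, blue), "range_z" (400x640 float32, m along the optical axis (not along the pixel's ray), 0 where there is no reading), "fx", "fy", "cx", "cy" (pixels), "R" (3x3) and "t" (3): a world point X has camera coordinates R X + t. Camera axes: x right, y down, z forward; pixel columns grow to the right and rows downward; lengths in m; the calibration is good to about 2 mm. The wrist camera is an equidistant fisheye: a pixel r from the principal point sees the ray r / f radians off the axis. A picture is of the moment at which its call begins.
A pose or a line that the arm cannot do raises robot.IKError and nothing moves.
- robot.close_job(): hands the job in, once; it reports no verdict.
The state is a dict: "t": time; "joint_pos": joint angles; "joint_velocities": joint speeds; "effort": joint torques, N m; "tcp_pos": TCP position; "tcp_rot": TCP orientation; "wrist_force": force on the tool from outside, world axes, zero at the start; "torque": the same for the moment, N m; "opening": opening from 0.0 (shut) to 1.0 (fully open).
Only numpy, scipy, OpenCV 4.12 (cv2) and the standard library are available. Lean on these libraries where they do the work, as an engineer would, in place of code of your own. Each camera call takes 0.05 s, during which the arm holds its last target.

## Task

A sawn-off stub of dowel is still held in the sloping bore of the dowel block. Swing the clamp lever right over to its open stop, drive the stub out of the lower end of the bore into the trough with the wooden-handled push rod, then stand the rod back in its stand and leave the lever open for the next length. Do not knock over the glue bottle.

Things in the scene. Friction and masses are not known exactly. Their poses are not given: they have to be found in the camera images.
- dowel_block: Fixed dowel-sawing block: hardwood block 60 x 56 x 95 mm with a round through bore, held sloping by steel side brackets on a 260 x 120 x 15 mm plywood base with a trough. Origin: centre of the base's underside, on the bench; z up; x points downhill, from the bore's mouth to the trough; y across. The block's outer faces lie 28 mm from the bore axis in the x-z plane, 30 mm in y.
- bore_mouth (a point): Centre of the bore's upper mouth, 28 mm wide with a 3 mm chamfer, at (-0.091, 0, 0.158) of dowel_block; axes as dowel_block. The bore lies in dowel_block's x-z plane, 40 degrees from vertical, and runs 95 mm in the direction (0.643, 0, -0.766) to its exit.
- bore_exit (a point): Centre of the bore's lower end, at (-0.030, 0, 0.085) of dowel_block; axes as dowel_block. A sprung ball in the bore's side wall, 14 mm up the bore from here, drags on the stub (pushing it takes some 4 to 12 N), so it stays put with the lever open and drops only when its upper end has been pushed past the ball.
- trough_floor (a point): Point on the trough's floor, at (0.045, 0, 0.015) of dowel_block; axes as dowel_block. The trough's inside spans x -0.04 to 0.117, y -0.05 to 0.05 of dowel_block; its plywood rim is 51 mm above the bench.
- lever_hinge (a point): Middle of the clamp lever's hinge pin, at (-0.025, 0, 0.139) of dowel_block; the hinge axis is dowel_block's y axis. A steel eccentric on the lever bears on the stub through a slot in the block. Pushing the stub downhill rolls it tighter, so with the lever shut the stub moves some 5 mm and then locks; the eccentric is clear of the stub from about 0.4 rad.
- clamp_lever (a joint): Lever angle, rad. 0 = shut: it lies along the bore over the block, grip above the mouth, pointing along (-0.643, 0, 0.766) of dowel_block. It grows as the grip swings up, over the top and downhill; 1.9 = open, at its stop, pointing downhill over the trough, 21 degrees above level. Heavy and nearly free (under 0.3 N m): let go before upright (0.7) it falls shut, beyond that open.
- lever_grip (a point): Point in the middle of the lever's black flat-sided grip, 120 mm from the hinge. The grip is 18 mm wide along the hinge and 22 mm the other way and runs from 78 to 146 mm from the hinge; the point turns with the lever, its z axis points along the lever to the free end, its y along the hinge.
- stub: The stub of round light wooden dowel, 26 mm thick and 60 mm long, about 60 g. Origin at its middle, z along its length. At the start it sits inside the bore, its middle 38 mm up from the exit, its upper end 27 mm below the mouth.
- push_rod: The push rod, loose, upright in its stand: a smooth steel rod 18 mm thick and 120 mm long, then a brass collar 25 mm wide and 8 mm high, then a wooden handle 26 mm (x) by 24 mm (y) and 64 mm long, its top 192 mm from the tip; about 0.24 kg. Origin at the centre of the flat tip (2 mm chamfer), z up the rod to the handle.
- rod_grip (a point): Middle of the push rod's wooden handle, 162 mm from the tip; axes as push_rod.
- rod_stand: The rod's stand, a fixed dark wooden block 80 x 80 x 60 mm. Origin at the centre of its underside. The hole in the middle of its top is 24 mm wide and 48 mm deep with a 4 mm chamfer; the standing rod's tip is 12 mm above the bench.
- glue_bottle: A loose white glue bottle with a blue nozzle, 55 x 44 mm and 192 mm tall, standing on the bench behind the gap between the dowel block and the rod stand. Origin at the centre of its underside, z up.
Mind the look-alikes: they are no part of the job. Leave any yellow look-alike of the rod_stand alone.

How it is judged:
By the outcome, as a careful person would: the job done as asked, in the order asked, and still so for the second after the job is handed in, with the robot touching nothing.
It also fails if it takes over 61 s, if anything falls off the work surface, if the arm or the gripper's body presses on something with over 40 N, if the wrist force passes 120 N, or if a joint passes its speed limit or range.

## Working session

There is one attempt and no reset: what is moved stays moved. The work goes in short steps, each a Python script; the robot and the scene stay as the last script left them, time stands still between calls to the robot, and variables do not carry over. Pictures are saved under pics/ and viewed, and the job is handed in when it is done.

```bash
ls; mkdir -p pics; python3 - <<'E'
from plant import robot
import cv2,numpy as np
s=robot.sense();print({k:np.round(v,3) for k,v in s.items()}, robot.nose_length)
for n in("scene","top","wrist"):
    f=robot.grab_frame(n);cv2.imwrite(f"pics/a_{n}.png",f["image"][:,:,::-1]);np.savez(f"a_{n}.npz",**f)
    print(n,f["fx"],f["fy"],f["cx"],f["cy"],np.round(f["R"],3).tolist(),np.round(f["t"],3))
E
```

```text
pics
{'t': np.float64(0.0), 'joint_pos': array([-1.139,  0.469, -0.049,  1.534,  0.024,  1.141, -0.082]), 'joint_velocities': array([-0.001, -0.001,  0.001, -0.002,  0.   , -0.001,  0.003]), 'effort': array([-0.0000e+00, -5.1031e+01, -4.6000e-02, -2.3771e+01,  1.1000e-02,
        8.0000e-03, -0.0000e+00]), 'tcp_pos': array([0.3  , 0.604, 0.241]), 'tcp_rot': array([3.142e+00, 2.000e-03, 1.110e+00]), 'wrist_force': array([-0.15 ,  0.115,  0.624]), 'torque': array([-0.015, -0.074, -0.046]), 'opening': np.float64(1.0)} 0.011
scene 495.64378487852565 495.64378487852565 317.17927696467285 198.00985244399348 [[0.569, -0.822, -0.022], [-0.575, -0.378, -0.725], [0.588, 0.425, -0.688]] [-0.265  0.395  1.003]
top 423.0278840684316 423.0278840684316 317.32802730422094 201.33746226379932 [[0.024, -1.0, 0.017], [-0.99, -0.026, -0.135], [0.135, -0.014, -0.991]] [-0.023  0.501  1.051]
wrist 309.70691628693146 309.70691628693146 311.6855849350884 200.43304485229092 [[0.444, 0.896, -0.003], [0.861, -0.426, 0.279], [0.249, -0.126, -0.96]] [-0.674 -0.036  0.379]
```

View pics/a_scene.png

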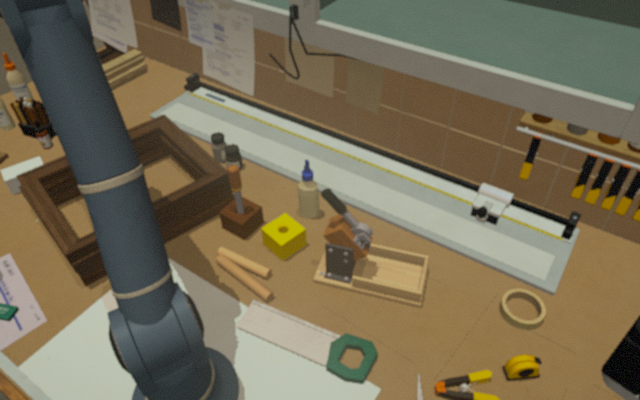

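View pics/a_top.png

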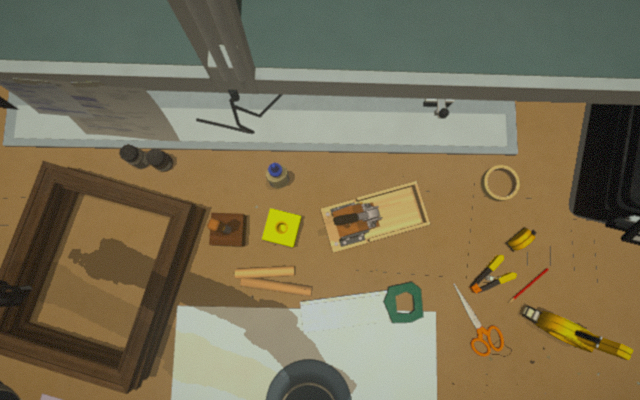

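View pics/a_wrist.png

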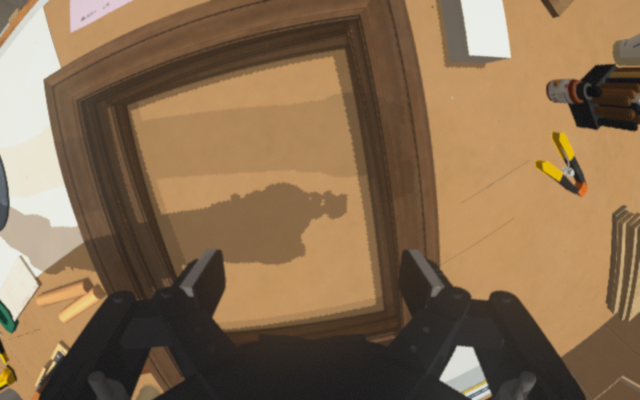

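The top view shows the dowel block and trough at about (375,215) px, with the trough to the right. The glue bottle is at (277,172), the dark stand with the rod at (227,229), and the yellow look-alike stand at (282,227). The dark wooden block holding a wooden-handled rod fits the rod_stand description, so the yellow one is left alone. Next is an enlarged crop to confirm, plus depth measurements.

```bash
cat > h.py <<'E'
import numpy as np,cv2
def load(n): return dict(np.load(n))
def pts(f):
    z=f["range_z"];v,u=np.mgrid[0:z.shape[0],0:z.shape[1]]
    c=np.stack([(u-f["cx"])/f["fx"]*z,(v-f["cy"])/f["fy"]*z,z],-1)
    P=(c-f["t"])@f["R"]; P[z<=0]=np.nan; return P
def ray(f,uv,h):
    d=np.array([(uv[0]-f["cx"])/f["fx"],(uv[1]-f["cy"])/f["fy"],1])@f["R"]; o=-f["R"].T@f["t"]
    return o+d*(h-o[2])/d[2]
def proj(f,X):
    c=f["R"]@np.asarray(X)+f["t"];return np.array([f["fx"]*c[0]/c[2]+f["cx"],f["fy"]*c[1]/c[2]+f["cy"]])
E
python3 - <<'E'
from h import *
t=load("a_top.npz");s=load("a_scene.npz")
a=cv2.resize(t["image"][140:270,190:450],None,fx=3,fy=3,interpolation=cv2.INTER_CUBIC);cv2.imwrite("pics/b_top.png",a[:,:,::-1])
a=cv2.resize(s["image"][150:310,200:440],None,fx=3.3,fy=3.3,interpolation=cv2.INTER_CUBIC);cv2.imwrite("pics/b_scene.png",a[:,:,::-1])
P=pts(t)
for n,(u,v) in dict(bench=(300,300),trough=(400,200),stand=(240,240),handle=(213,225),yellow=(272,240),nozzle=(277,170),shelf=(300,40),lever=(345,218),edge=(300,72)).items(): print(n,np.round(P[v,u],3))
E
```

```text
bench [0.25  0.028 0.   ]
trough [ 0.513 -0.227  0.016]
stand [0.397 0.179 0.061]
handle [0.421 0.214 0.204]
yellow [0.399 0.1   0.058]
nozzle [0.553 0.085 0.163]
shelf [0.673 0.028 0.525]
lever [ 0.44  -0.065  0.245]
edge [0.623 0.027 0.525]
```

View pics/b_top.png

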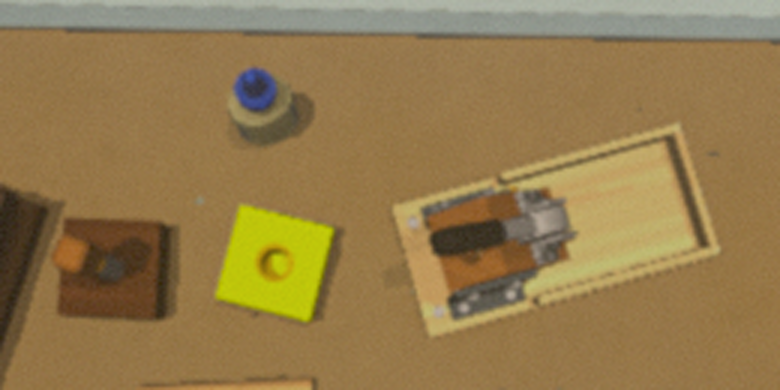

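View pics/b_scene.png

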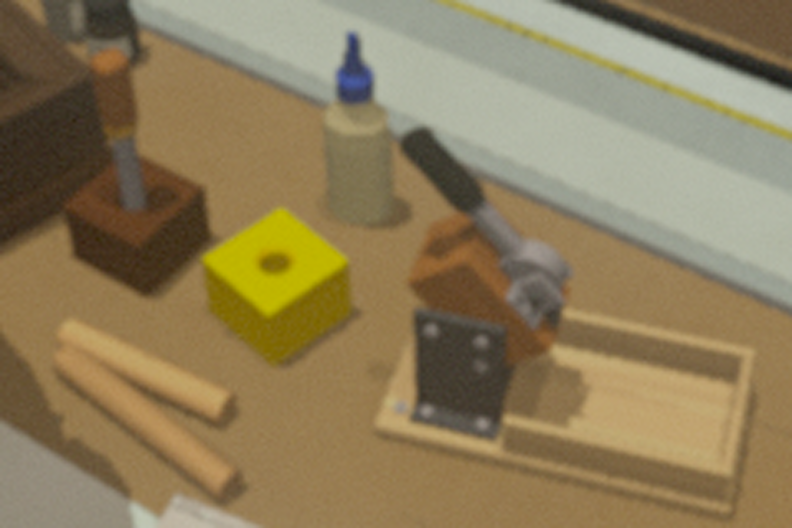

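```bash
python3 - <<'E'
from h import *
t=load("a_top.npz");s=load("a_scene.npz")
P=pts(t);Q=pts(s)
def box(m): return cv2.minAreaRect(m.astype(np.float32)*1000)
def sel(P,x0,x1,y0,y1,z0,z1): 
    m=(P[...,0]>x0)&(P[...,0]<x1)&(P[...,1]>y0)&(P[...,1]<y1)&(P[...,2]>z0)&(P[...,2]<z1);return m
m=sel(P,.36,.58,-.32,-.0,.008,.06);print("base",box(P[m][:,:2]))
m=sel(P,.36,.58,-.32,-.0,.042,.056);print("rim",box(P[m][:,:2]),np.median(P[m][:,2]))
for nm,X in(("top",P),("scene",Q)):
  for lab,y0,y1,c in(("stand",.13,.26,None),("yellow",.05,.13,None)):
    m=sel(X,.34,.47,y0,y1,.053,.067);print(nm,lab,box(X[m][:,:2]),np.round(np.median(X[m][:,2]),3),m.sum())
  m=sel(X,.35,.5,.12,.27,.08,.25); p=X[m]
  for a in np.arange(.08,.22,.015):
    k=(p[:,2]>=a)&(p[:,2]<a+.015); 
    if k.sum(): print(nm,"rod z",round(a,3),k.sum(),np.round(p[k].mean(0),3),np.round(np.ptp(p[k],0),3))
  m=sel(X,.5,.6,.03,.14,.02,.2);print(nm,"bottle",box(X[m][:,:2]))
  m=sel(X,.36,.58,-.2,0,.19,.3);p=X[m];print(nm,"lever",len(p),np.round(p.mean(0),3),np.round(p.min(0),3),np.round(p.max(0),3))
E
```

```text
base ((467.2039794921875, -156.9976348876953), (119.98426818847656, 256.1023864746094), 17.303991317749023)
rim ((470.94390869140625, -168.40859985351562), (115.86451721191406, 231.8931884765625), 17.205286026000977) 0.05026198605941046
top stand ((423.525390625, 214.1586151123047), (80.45197296142578, 80.41624450683594), 89.22561645507812) 0.06 840
top yellow ((431.29608154296875, 79.82442474365234), (77.77998352050781, 79.77642822265625), 77.69977569580078) 0.06 795
top rod z 0.08 7 [0.421 0.207 0.088] [0.013 0.004 0.011]
top rod z 0.095 9 [0.421 0.208 0.103] [0.014 0.006 0.012]
top rod z 0.11 4 [0.42  0.206 0.115] [0.007 0.002 0.002]
top rod z 0.125 4 [0.42  0.204 0.136] [0.01  0.003 0.006]
top rod z 0.14 14 [0.421 0.204 0.149] [0.022 0.008 0.014]
top rod z 0.155 16 [0.418 0.205 0.162] [0.02  0.011 0.013]
top rod z 0.17 17 [0.419 0.204 0.178] [0.023 0.008 0.015]
top rod z 0.185 40 [0.422 0.209 0.195] [0.028 0.028 0.014]
top rod z 0.2 102 [0.423 0.214 0.203] [0.026 0.025 0.01 ]
top bottle ((555.5687255859375, 91.30721282958984), (37.235374450683594, 53.91318893432617), 14.382784843
[... 375 characters left out ...]
 [0.015 0.014 0.014]
scene rod z 0.095 33 [0.417 0.208 0.102] [0.015 0.015 0.015]
scene rod z 0.11 28 [0.417 0.209 0.117] [0.014 0.015 0.013]
scene rod z 0.125 37 [0.415 0.207 0.134] [0.017 0.019 0.015]
scene rod z 0.14 47 [0.415 0.206 0.149] [0.024 0.026 0.015]
scene rod z 0.155 53 [0.415 0.206 0.163] [0.023 0.027 0.015]
scene rod z 0.17 53 [0.415 0.206 0.178] [0.025 0.026 0.014]
scene rod z 0.185 73 [0.416 0.208 0.194] [0.024 0.028 0.015]
scene rod z 0.2 34 [0.42  0.211 0.201] [0.024 0.021 0.003]
scene bottle ((549.1830444335938, 85.1886978149414), (33.09662628173828, 53.12498474121094), 35.52665710449219)
scene lever 362 [ 0.434 -0.074  0.226] [ 0.422 -0.105  0.19 ] [ 0.452 -0.041  0.256]
```

```bash
python3 - <<'E'
from h import *
t=load("a_top.npz");s=load("a_scene.npz")
c=np.array([.467,-.157,0]);a=np.deg2rad(-72.7);R=np.array([[np.cos(a),-np.sin(a),0],[np.sin(a),np.cos(a),0],[0,0,1]])
for n,f in(("top",t),("scene",s)):
  P=pts(f);P=P[np.isfinite(P).all(-1)];B=(P-c)@R
  def r(m): b=B[m];return np.round([np.percentile(b,2,0),np.percentile(b,98,0)],4).tolist(),len(b)
  inb=(abs(B[:,0])<.15)&(abs(B[:,1])<.075)
  print(n,"base .008-.055",r(inb&(B[:,2]>.008)&(B[:,2]<.055)))
  print(" rim",r(inb&(B[:,2]>.046)&(B[:,2]<.055)&(B[:,0]>.0)))
  print(" block side upper",r(inb&(B[:,2]>.1)&(B[:,2]<.165)&(B[:,0]<-.04)))
  print(" grip",r(inb&(B[:,2]>.2)&(B[:,2]<.27)))
  k=inb&(B[:,2]>.215)&(B[:,2]<.24); print(" grip mid",B[k].mean(0), c+R@B[k].mean(0))
  k=(P[:,0]>.39)&(P[:,0]<.46)&(P[:,1]>.18)&(P[:,1]<.25)&(P[:,2]>.197)
  print(" handle",cv2.minAreaRect((P[k][:,:2]*1000).astype(np.float32)),k.sum())
print("proj mouth",proj(s,c+R@[-.091,0,.158]),"hinge",proj(s,c+R@[-.025,0,.139]),"grip",proj(s,c+R@[-.102,0,.231]))
print("top mouth",proj(t,c+R@[-.091,0,.158]),"hinge",proj(t,c+R@[-.025,0,.139]),"grip",proj(t,c+R@[-.102,0,.231]),[proj(t,c+R@[x,y,.0]).round(0).tolist() for x in(-.13,.13) for y in(-.06,.06)])
from plant import robot
import itertools
x=R[:,0];
d=R@[.643,0,-.766]
from scipy.spatial.transform import Rotation as Ro
mouth=c+R@[-.091,0,.158]
for nm,xa in(("y",R[:,1]),("-y",-R[:,1]),("n",np.cross(R[:,1],d)),("-n",-np.cross(R[:,1],d))):
  M=np.stack([xa,np.cross(d,xa),d],1);e=Ro.from_matrix(M).as_euler("xyz")
  for depth in(-.03,.0,.09):
    g=mouth+d*(depth-.162+.008); q=robot.inverse_kinematics(g,e); print(nm,depth,g.round(3),e.round(2),None if q is None else np.round(q,2))
E
cat > /dev/null; python3 -c "
import cv2
i=cv2.imread('pics/a_scene.png')[170:310,300:440];cv2.imwrite('pics/c_blk.png',cv2.resize(i,None,fx=4,fy=4,interpolation=2))"
```

```text
top base .008-.055 ([[-0.1243, -0.0581, 0.0108], [0.123, 0.0569, 0.0529]], 3344)
 rim ([[0.0038, -0.0573, 0.047], [0.1258, 0.0575, 0.0545]], 439)
 block side upper ([[-0.109, -0.0366, 0.1085], [-0.0414, 0.0363, 0.1642]], 519)
 grip ([[-0.1199, -0.0085, 0.2059], [-0.0656, 0.009, 0.2573]], 223)
 grip mid [-0.08243097 -0.00074822  0.22756282] [ 0.44177273 -0.07852065  0.22756282]
 handle ((422.947021484375, 214.21929931640625), (23.14455223083496, 24.851268768310547), 69.78594207763672) 122
scene base .008-.055 ([[-0.1196, -0.0628, 0.0091], [0.1274, 0.0508, 0.0505]], 4151)
 rim ([[0.003, -0.0621, 0.0461], [0.1268, 0.0543, 0.0522]], 393)
 block side upper ([[-0.1073, -0.0411, 0.1029], [-0.0414, 0.0237, 0.1637]], 851)
 grip ([[-0.1173, -0.013, 0.202], [-0.0653, 0.0048, 0.2542]], 325)
 grip mid [-0.08977529 -0.007495    0.22731103] [ 0.43314715 -0.07351489  0.22731103]
 handle ((418.2079162597656, 212.72206115722656), (25.434280395507812, 23.124919891357422), 80.57479858398438) 57
proj mouth [334.73587604 221.65818836] hinge [362.80005581 233.34808853] grip [329.93582635 197.33829343]
top 
[... 557 characters left out ...]
44  0.   -2.84] [-0.37  0.09 -0.27  2.15  0.71  1.27  2.45]
-y 0.09 [ 0.428 -0.031  0.207] [-2.44  0.   -2.84] [-0.3   0.17 -0.21  2.25  0.84  1.08  2.39]
n -0.03 [0.405 0.043 0.299] [3.14 0.7  1.87] [-0.69  0.05  0.02  2.13  0.67  1.32  0.91]
n 0.0 [0.41  0.024 0.276] [3.14 0.7  1.87] [-0.67  0.07  0.04  2.17  0.69  1.25  0.9 ]
n 0.09 [ 0.428 -0.031  0.207] [3.14 0.7  1.87] [-0.59  0.16  0.11  2.26  0.8   1.03  0.85]
-n -0.03 [0.405 0.043 0.299] [ 3.14 -0.7  -1.27] [-1.17  0.03  0.52  2.15  0.66  1.3  -2.21]
-n 0.0 [0.41  0.024 0.276] [ 3.14 -0.7  -1.27] [-1.14  0.06  0.54  2.19  0.68  1.22 -2.21]
-n 0.09 [ 0.428 -0.031  0.207] [ 3.14 -0.7  -1.27] [-1.02  0.18  0.6   2.28  0.75  0.96 -2.21]
```

View pics/c_blk.png

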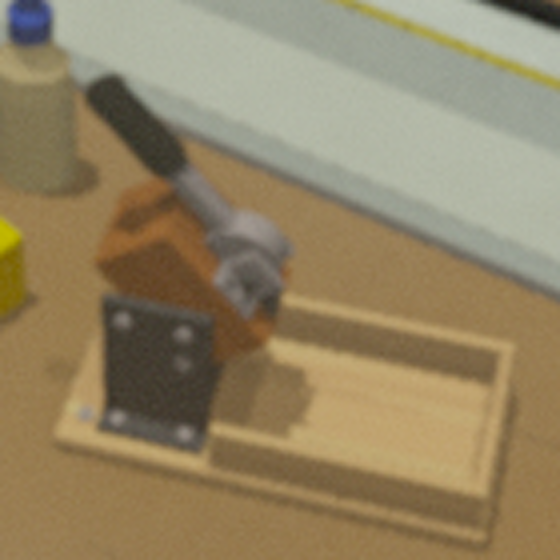

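The two cameras disagree by about 4 mm in x, so I use the mean for now. I'll hover over the lever and take wrist pictures to settle it.

```bash
cat >> h.py <<'E'
from scipy.spatial.transform import Rotation as Ro
def wray(f,uv):
    p=np.array([uv[0]-f["cx"],uv[1]-f["cy"]])/f["fx"];r=np.linalg.norm(p)
    d=np.array([*(p/r*np.sin(r)),np.cos(r)]) if r>0 else np.array([0,0,1.]); return -f["R"].T@f["t"],d@f["R"]
def wplane(f,uv,h):
    o,d=wray(f,uv);return o+d*(h-o[2])/d[2]
def wproj(f,X):
    c=f["R"]@np.asarray(X)+f["t"];r=np.arctan2(np.hypot(c[0],c[1]),c[2]);q=c[:2]/np.hypot(c[0],c[1])*r*f["fx"];return q+[f["cx"],f["cy"]]
def wpts(f):
    z=f["range_z"];v,u=np.mgrid[0:z.shape[0],0:z.shape[1]]
    x=(u-f["cx"])/f["fx"];y=(v-f["cy"])/f["fy"];r=np.hypot(x,y)+1e-9;k=np.tan(np.minimum(r,1.5))/r
    c=np.stack([x*k*z,y*k*z,z],-1);P=(c-f["t"])@f["R"];P[(z<=0)|(r>1.3)]=np.nan;return P
E
python3 - <<'E'
from plant import robot
from h import *
print(np.round(robot.inverse_kinematics([.425,.06,.36],[np.pi,0,.302]),2))
robot.goto([.427,.02,.40],[np.pi,0,.302])
f=robot.grab_frame("wrist");np.savez("d_wrist.npz",**f);cv2.imwrite("pics/d_wrist.png",f["image"][:,:,::-1])
s=robot.sense();print(s["t"],s["tcp_pos"],s["tcp_rot"])
E
```

```text
[-0.67 -0.06  0.41  1.92  0.03  1.28  0.04]
2.4083 [0.42717523 0.02117257 0.39967254] [3.14122731e+00 7.83323793e-04 3.04226940e-01]
```

View pics/d_wrist.png

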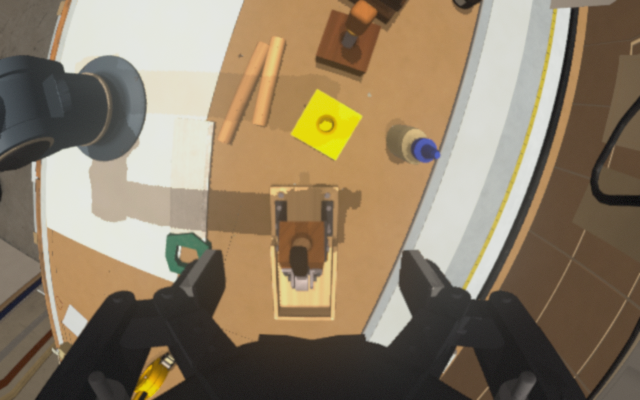

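The wrist view shows the block straight ahead at (303,250) px with the lever grip at (299,255). The yellow look-alike is at (326,124), the dark stand with the rod at (347,42), and the bottle at (420,148).

```bash
python3 - <<'E'
from h import *
f=load("d_wrist.npz");P=wpts(f);P=P[np.isfinite(P).all(-1)]
c=np.array([.467,-.157,0]);a=np.deg2rad(-72.7);R=np.array([[np.cos(a),-np.sin(a),0],[np.sin(a),np.cos(a),0],[0,0,1]])
B=(P-c)@R
def r(m): b=B[m];return np.round([np.percentile(b,2,0),np.percentile(b,98,0)],4).tolist(),len(b)
inb=(abs(B[:,0])<.15)&(abs(B[:,1])<.075)
print("base",r(inb&(B[:,2]>.008)&(B[:,2]<.055)),cv2.minAreaRect((P[inb&(B[:,2]>.008)&(B[:,2]<.055)][:,:2]*1000).astype(np.float32)))
print(" rim",r(inb&(B[:,2]>.046)&(B[:,2]<.055)&(B[:,0]>.0)))
print(" block",r(inb&(B[:,2]>.1)&(B[:,2]<.175)&(B[:,0]<-.04)))
print(" grip",r(inb&(B[:,2]>.2)&(B[:,2]<.27)))
def s(x0,x1,y0,y1,z0,z1): return P[(P[:,0]>x0)&(P[:,0]<x1)&(P[:,1]>y0)&(P[:,1]<y1)&(P[:,2]>z0)&(P[:,2]<z1)]
print("stand",cv2.minAreaRect((s(.34,.47,.13,.26,.053,.067)[:,:2]*1000).astype(np.float32)))
print("yellow",cv2.minAreaRect((s(.34,.49,.03,.13,.053,.067)[:,:2]*1000).astype(np.float32)))
h=s(.38,.46,.17,.26,.196,.22);print("handle",len(h),h.mean(0),cv2.minAreaRect((h[:,:2]*1000).astype(np.float32)))
print("bench",np.nanmedian(s(.3,.36,0,.1,-.05,.05)[:,2]))
E
```

```text
base ([[-0.1266, -0.0564, 0.0125], [0.1215, 0.0576, 0.0514]], 5618) ((467.5690612792969, -155.39639282226562), (120.2011489868164, 255.05935668945312), 17.955785751342773)
 rim ([[0.0032, -0.057, 0.0469], [0.1255, 0.058, 0.0522]], 723)
 block ([[-0.1092, -0.0339, 0.1082], [-0.0438, 0.036, 0.1737]], 1977)
 grip ([[-0.1211, -0.007, 0.2026], [-0.069, 0.0094, 0.2564]], 506)
stand ((423.93548583984375, 214.80923461914062), (81.69622039794922, 81.2542953491211), 89.40074920654297)
yellow ((431.4615173339844, 78.56697082519531), (81.3565902709961, 81.30743408203125), 76.96210479736328)
handle 449 [0.42385535 0.21275045 0.20196128] ((423.6939697265625, 213.8688507080078), (22.85599708557129, 26.174245834350586), 69.60951232910156)
bench -4.432568894267964e-05
```

Top and wrist agree: block at about (0.467, -0.156) with yaw -72.5°, handle at (0.4236, 0.214). Sizes match the description (base 120 wide, stand 81, handle 23 x 26 mm). Now the lever.

```bash
cat >> h.py <<'E'
C=np.array([.4672,-.156,0]);YAW=np.deg2rad(-72.5)
RB=np.array([[np.cos(YAW),-np.sin(YAW),0],[np.sin(YAW),np.cos(YAW),0],[0,0,1]])
def W(p): return C+RB@np.asarray(p,float)
def leverpt(th,r=.12): 
    a=th-np.deg2rad(40); return W([-.025+r*np.sin(a),0,.139+r*np.cos(a)])
DOWN=[np.pi,0,YAW+np.pi/2]
E
python3 - <<'E'
from plant import robot
from h import *
g=leverpt(0)-[0,0,.008]
robot.goto(g+[0,0,.1],DOWN); robot.move_straight(g,vel=.2)
robot.grip(0.0,25)
s=robot.sense();print(s["t"],s["opening"],s["wrist_force"])
for th in(.3,.6): 
    robot.move_straight(leverpt(th)-[0,0,.008],vel=.12);s=robot.sense();print(s["t"],th,s["opening"],s["wrist_force"],s["tcp_pos"])
f=robot.grab_frame("scene");cv2.imwrite("pics/e.png",cv2.resize(f["image"][100:300,240:460],None,fx=3,fy=3)[:,:,::-1])
E
```

```text
4.1917 0.20607788648390674 [2.48916277 0.9664385  2.14219881]
4.6417 0.3 0.20784519904260373 [2.43485145 0.85433204 4.78173449] [ 0.44658716 -0.08821926  0.24226856]
5.0917 0.6 0.203338285192377 [3.84296453 1.29517143 2.882335  ] [ 0.45670049 -0.1210009   0.25055255]
```

View pics/e.png

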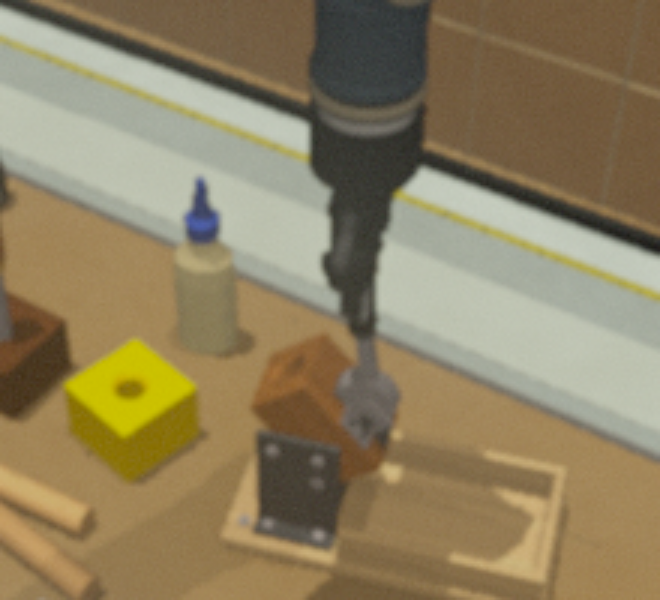

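The lever is upright in the jaws at about (365,350) px and the forces are small. I'll continue to the open stop.

```bash
python3 - <<'E'
from plant import robot
from h import *
for th in(.95,1.3,1.6,1.8): 
    robot.move_straight(leverpt(th)-[0,0,.008],vel=.12);s=robot.sense();print(s["t"],th,s["opening"],s["wrist_force"])
print(robot.move_straight(leverpt(1.95)-[0,0,.008],vel=.05,contact_N=10));s=robot.sense();print(s["t"],s["wrist_force"],(s["tcp_pos"]-leverpt(1.9)))
robot.grip(0.6)
s=robot.sense();robot.move_straight(s["tcp_pos"]+[0,0,.1],vel=.3)
robot.goto([.43,.0,.40],DOWN)
for n in("scene","wrist"):
    f=robot.grab_frame(n);np.savez(f"f_{n}.npz",**f);im=f["image"]
    cv2.imwrite(f"pics/f_{n}.png",(cv2.resize(im[150:310,280:440],None,fx=3.5,fy=3.5) if n=="scene" else im)[:,:,::-1])
print(robot.sense()["t"])
E
```

```text
5.6417 0.95 0.20871000972449522 [4.9886266  0.9383263  0.27697697]
6.1417 1.3 0.20601783450311068 [ 5.06817247 -1.47701013 -0.37736149]
6.5917 1.6 0.20604803933694904 [ 5.77734483 -1.51534905  0.05253643]
6.9417 1.8 0.20534560327639054 [ 5.25852704 -2.57770942 -0.75717994]
False
7.45 [ 4.16068752 -3.72362515  1.41304871] [ 0.00077099 -0.00298852 -0.01390638]
9.5417
```

View pics/f_scene.png

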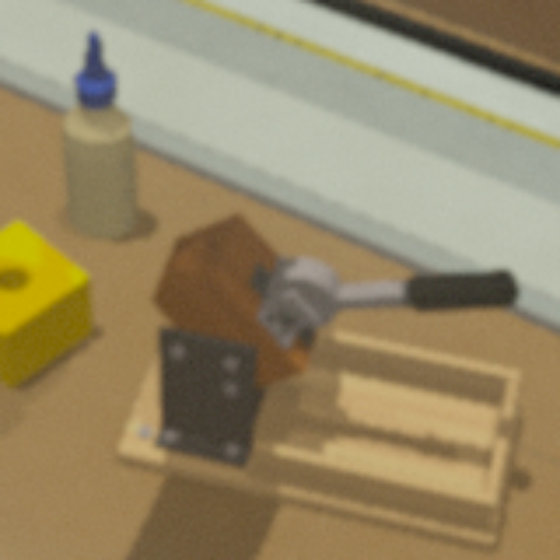

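View pics/f_wrist.png

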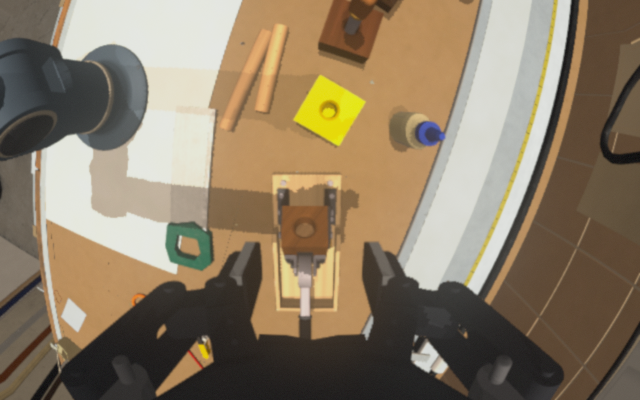

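The lever lies over the trough in both views (grip at about (460,290) px in the enlarged scene crop). The bore mouth shows as a circle at (304,229) px in the wrist view. I'll check the lever angle and mouth position numerically.

```bash
python3 - <<'E'
from h import *
f=load("f_scene.npz");P=pts(f);B=(P-C)@RB
m=(B[...,0]>.05)&(B[...,0]<.115)&(abs(B[...,1])<.03)&(B[...,2]>.12)
p=B[m];k=np.polyfit(p[:,0],p[:,2],1);print(len(p),"slope deg",np.degrees(np.arctan(k[0])),"z at x=.087",np.polyval(k,.087),"y",p[:,1].mean())
w=load("f_wrist.npz");P=wpts(w);B=(P-C)@RB
n=np.array([-.643,0,.766]);h=(B-[-.091,0,.158])@n
rad=np.linalg.norm((B-[-.091,0,.158])-h[...,None]*n,axis=-1)
m=(abs(h)<.004)&(rad<.05);print("face pts",m.sum(),"ext",np.percentile(B[m],[1,99],0).round(4).tolist())
m2=(h<-.008)&(h>-.06)&(rad<.025); print("hole pts",m2.sum(),np.median(B[m2],0),"depth",np.percentile(-h[m2],[5,50,95]))
q=wproj(w,W([-.091,0,.158]));print(q)
im=w["image"];cv2.imwrite("pics/g.png",cv2.resize(im[190:270,260:350],None,fx=7,fy=7,interpolation=2)[:,:,::-1])
print(((np.array([260,190])+0),))
E
```

```text
341 slope deg 19.42130202632838 z at x=.087 0.18171858087163018 y -0.008288321865910518
face pts 1507 ext [[-0.109, -0.029, 0.1398], [-0.0655, 0.03, 0.1755]]
hole pts 322 [-7.67046548e-02  1.94356363e-05  1.35606806e-01] depth [0.01033377 0.02864004 0.03049427]
[303.66209369 223.52669105]
(array([260, 190]),)
```

View pics/g.png

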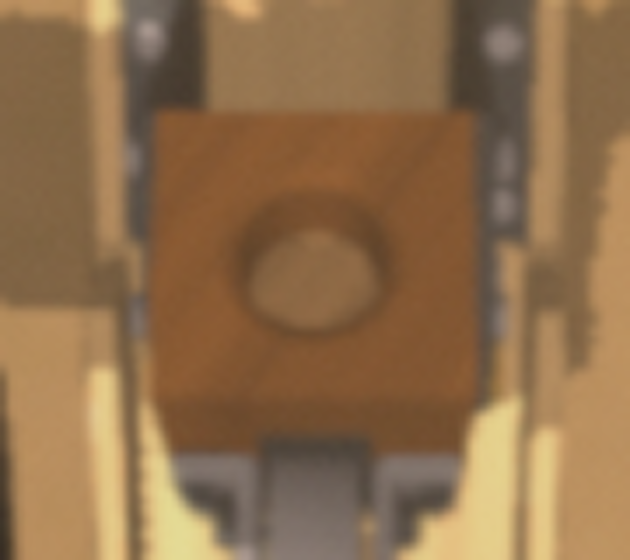

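```bash
python3 - <<'E'
from h import *
n=np.array([-.643,0,.766]);M=np.array([-.091,0,.158])
w=load("f_wrist.npz");P=wpts(w);B=(P-C)@RB
h=(B-M)@n
for (u,v) in[(290,210),(320,210),(290,240),(320,240),(305,210),(305,243)]: print("h",(u,v),np.round(np.median(h[v-2:v+3,u-2:u+3]),4))
def onface(f,uv,fish):
    if fish: o,d=wray(f,uv)
    else: o=-f["R"].T@f["t"];d=np.array([(uv[0]-f["cx"])/f["fx"],(uv[1]-f["cy"])/f["fy"],1])@f["R"]
    o=(o-C)@RB;d=d@RB;return o+d*((M-o)@n)/(d@n)
for nm,p in dict(hole=(314,262),tl=(155,110),tr=(475,110),br=(478,402),bl=(155,402)).items():
    b=onface(w,np.array(p)/7+[260-.43,190-.43],True);print(nm,b.round(4),"expected offset from mouth in face:",np.round(((b-M)@[.766,0,.643],b[1]),4))
t=None
from plant import robot
f=robot.grab_frame("top");np.savez("g_top.npz",**f)
cv2.imwrite("pics/g_top.png",cv2.resize(f["image"][170:260,310:440],None,fx=6,fy=6,interpolation=2)[:,:,::-1])
s=load("f_scene.npz");print(proj(s,W(M)),proj(f,W(M)))
cv2.imwrite("pics/g_scene.png",cv2.resize(s["image"][190:270,310:390],None,fx=7,fy=7,interpolation=2)[:,:,::-1])
E
```

```text
h (290, 210) -0.0023
h (320, 210) -0.0027
h (290, 240) -0.0023
h (320, 240) -0.0028
h (305, 210) -0.0022
h (305, 243) -0.0023
hole [-0.0874  0.001   0.161 ] expected offset from mouth in face: [0.0047 0.001 ]
tl [-0.1105 -0.0292  0.1417] expected offset from mouth in face: [-0.0254 -0.0292]
tr [-0.1104  0.031   0.1417] expected offset from mouth in face: [-0.0254  0.031 ]
br [-0.0671  0.0305  0.1781] expected offset from mouth in face: [0.0312 0.0305]
bl [-0.067  -0.0272  0.1781] expected offset from mouth in face: [ 0.0313 -0.0272]
[334.37664393 221.52648022] [343.8520138  221.65242292]
```

View pics/g_top.png

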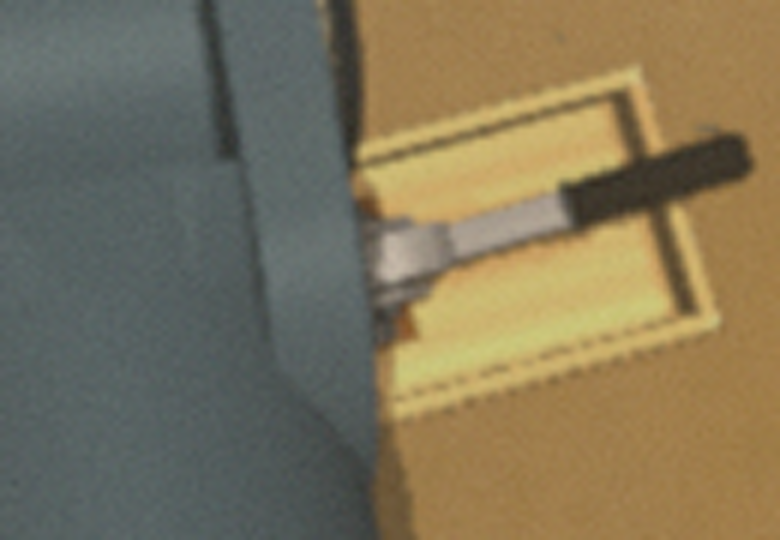

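View pics/g_scene.png

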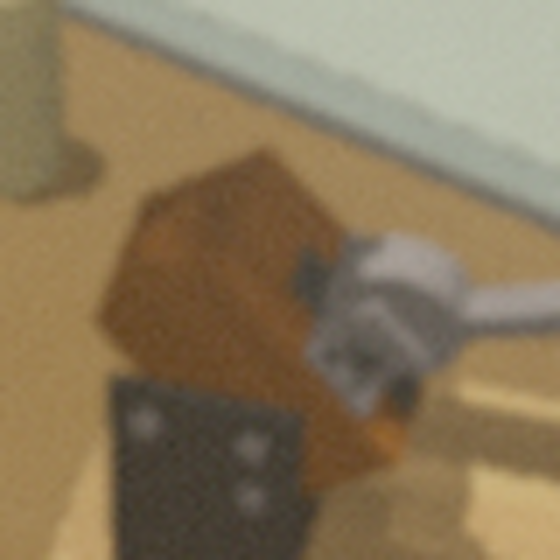

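The lever reads about 20° above level, with its grip at z 0.182, so it is at the open stop. The bore face measured from the wrist view, and the block corner in the top view, put the block about 3 mm further downhill than my base-outline fit. That fit was short at one end (256 mm against 260), so I correct it. Next is the rod; the dark stand was already confirmed in the enlarged crop.

```bash
cat >> h.py <<'E'
C=np.array([.4684,-.1587,0])
D=RB@np.array([.643,0,-.766]);MOUTH=W([-.091,0,.158])
HX=np.array([.423,.214]);
def tilt(yaw):
    Rd=Ro.from_euler("xyz",[np.pi,0,yaw]).as_matrix()
    ax=np.cross([0,0,-1],D);ang=np.arcsin(np.linalg.norm(ax));Rt=Ro.from_rotvec(ax/np.linalg.norm(ax)*ang).as_matrix()
    return Ro.from_matrix(Rt@Rd).as_euler("xyz")
L=.154 # tcp to rod tip
def ins(depth): return MOUTH+D*(depth-L)
E
python3 - <<'E'
from plant import robot
from h import *
for yaw in(-.356,1.215,2.786,-1.927):
  a=[robot.inverse_kinematics([*HX,z],[np.pi,0,yaw]) for z in(.166,.29)]
  b=[robot.inverse_kinematics(ins(d),tilt(yaw)) for d in(-.04,0,.1)]
  print(yaw,[None if q is None else np.round(q,2).tolist() for q in a+b])
E
```

```text
-0.356 [[-0.93, 0.24, 0.44, 2.1, -0.14, 0.83, -0.77], [-0.93, 0.09, 0.41, 1.95, -0.04, 1.12, -0.87], [-0.76, 0.04, 0.08, 2.12, 0.66, 1.34, -1.31], [-0.74, 0.07, 0.12, 2.17, 0.69, 1.24, -1.32], [-0.66, 0.17, 0.22, 2.28, 0.81, 0.99, -1.37]]
1.215 [[-1.05, 0.26, 0.58, 2.11, -0.19, 0.83, 0.86], [-1.06, 0.09, 0.54, 1.95, -0.05, 1.11, 0.72], [-1.04, 0.03, 0.37, 2.13, 0.66, 1.33, 0.27], [-1.02, 0.06, 0.42, 2.19, 0.69, 1.23, 0.27], [-0.97, 0.19, 0.57, 2.29, 0.77, 0.93, 0.26]]
2.786 [[-1.06, 0.26, 0.6, 2.11, -0.2, 0.83, 2.44], [-1.15, 0.09, 0.65, 1.96, -0.06, 1.11, 2.3], [-1.13, 0.03, 0.46, 2.14, 0.66, 1.33, 1.84], [-1.09, 0.06, 0.49, 2.19, 0.68, 1.22, 1.84], [-0.99, 0.19, 0.59, 2.29, 0.77, 0.93, 1.84]]
-1.927 [[-0.93, 0.24, 0.43, 2.1, -0.14, 0.83, -2.34], [-0.89, 0.09, 0.36, 1.95, -0.03, 1.12, -2.44], None, None, [-1.48, 0.38, 1.25, 2.31, 0.51, 0.73, -2.57]]
```

```bash
python3 - <<'E'
from plant import robot
from h import *
D0=[np.pi,0,1.215]
robot.grip(1.0)
robot.goto([*HX,.27],D0)
f=robot.grab_frame("wrist");np.savez("i_wrist.npz",**f);cv2.imwrite("pics/i.png",f["image"][:,:,::-1])
print(wproj(f,[*HX,.204]))
P=wpts(f);P=P[np.isfinite(P).all(-1)]
h=P[(abs(P[:,0]-.42)<.04)&(abs(P[:,1]-.214)<.04)&(P[:,2]>.196)&(P[:,2]<.212)];print("handle",len(h),h.mean(0),cv2.minAreaRect((h[:,:2]*1000).astype(np.float32)))
print(robot.sense()["t"],robot.sense()["tcp_pos"])
E
```

```text
[312.15675994 218.11312742]
handle 1156 [0.42216654 0.21571971 0.20197728] ((423.7740783691406, 214.94882202148438), (24.055938720703125, 26.555274963378906), 70.75439453125)
11.0667 [0.42405592 0.21285291 0.27098645]
```

View pics/i.png

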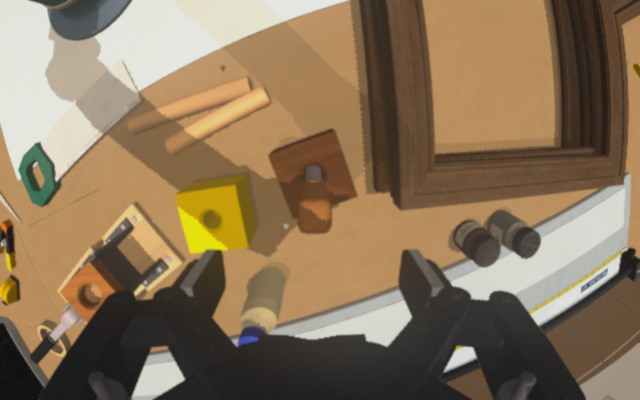

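The handle is centred between the jaws at (315,218) px and measures (0.4237, 0.215), 24 x 26.6 mm. The bottle is at (262,310), clear of the fingers.

```bash
python3 - <<'E'
from plant import robot
from h import *
D0=[np.pi,0,1.225];G=[.4236,.2145,.166]
robot.move_straight(G,vel=.15,attitude=D0)
robot.grip(0.0,90);s=robot.sense();print(s["t"],s["opening"],s["wrist_force"],s["tcp_pos"])
robot.move_straight([G[0],G[1],.27],vel=.15);s=robot.sense();print(s["t"],s["wrist_force"],s["opening"])
robot.goto(ins(-.045),tilt(1.225))
s=robot.sense();print(s["t"],s["wrist_force"],s["tcp_pos"]-ins(-.045))
for n in("scene","wrist","top"):
    f=robot.grab_frame(n);np.savez(f"j_{n}.npz",**f);im=f["image"]
    if n=="scene": print(proj(f,MOUTH),proj(f,MOUTH-.045*D))
    if n=="wrist": print(wproj(f,MOUTH),wproj(f,MOUTH-.045*D))
    cv2.imwrite(f"pics/j_{n}.png",(cv2.resize(im[110:270,260:440],None,fx=4,fy=4) if n=="scene" else im)[:,:,::-1])
E
```

```text
12.5 0.26957716643811847 [-0.15478305 -0.43176226  3.98522292] [0.42394009 0.21477923 0.16644252]
13.3417 [-0.37428699  0.44957105 -2.62539261] 0.27215892641359307
14.0667 [ 0.25920032  0.96986431 -1.50334371] [-0.00019156  0.00062337 -0.00067255]
[335.66443215 221.68198149] [323.22294911 208.40564655]
[310.55312136 178.99155394] [310.40220933 188.9672538 ]
```

View pics/j_scene.png

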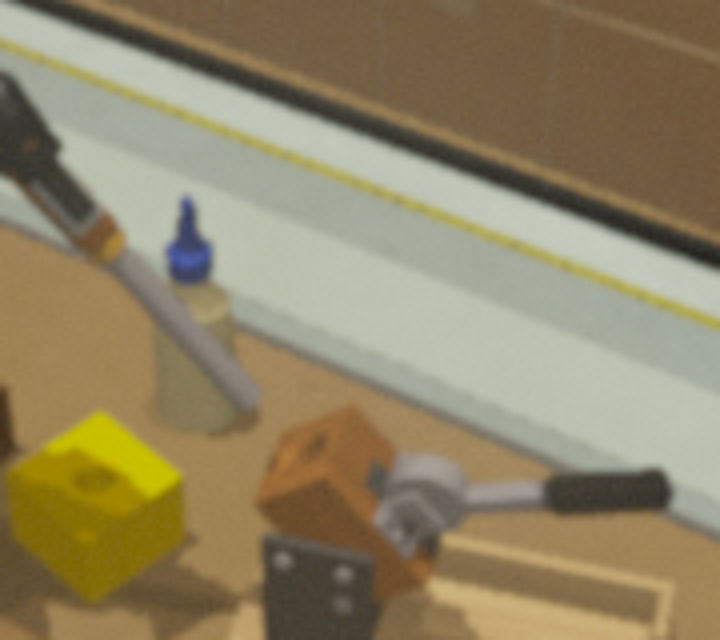

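View pics/j_wrist.png

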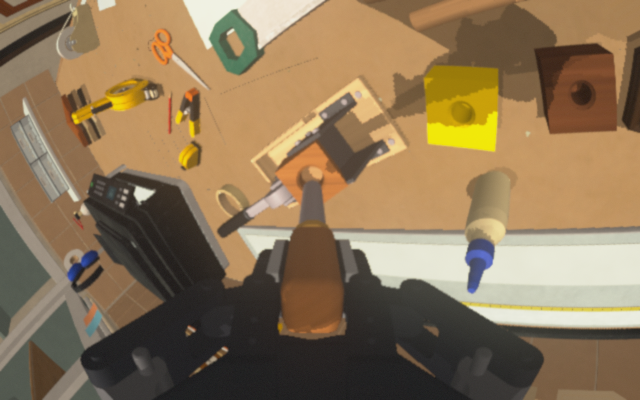

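```bash
python3 - <<'E'
from h import *
s=load("j_scene.npz");w=load("j_wrist.npz");t=load("j_top.npz")
def mark(f,pr,x0,y0,x1,y1,k,sx):
    im=cv2.resize(f["image"][y0:y1,x0:x1],None,fx=k,fy=k,interpolation=2)
    fr=[W(np.array([-.091,0,.158])+14e-3*(np.cos(a)*np.array([.766,0,.643])+np.sin(a)*np.array([0,1,0]))) for a in np.linspace(0,6.28,24)]
    co=[W(np.array([-.091,0,.158])+a*.028*np.array([.766,0,.643])+b*.03*np.array([0,1,0])) for a,b in((1,1),(1,-1),(-1,-1),(-1,1))]
    for X,c in[(x,(0,255,0)) for x in fr]+[(x,(0,0,255)) for x in co]+[(MOUTH-.045*D,(255,0,255))]:
        p=(pr(f,X)-[x0,y0]+.5)*k;cv2.circle(im,(int(p[0]),int(p[1])),2,c,-1)
    return im[:,:,::-1]
a=mark(s,proj,300,180,370,250,8,0);b=mark(w,wproj,270,130,360,220,6,0);
cv2.imwrite("pics/k1.png",a);cv2.imwrite("pics/k2.png",b);cv2.imwrite("pics/k3.png",mark(t,proj,310,170,410,250,6,0))
E
```

```text
(no output)
```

View pics/k1.png

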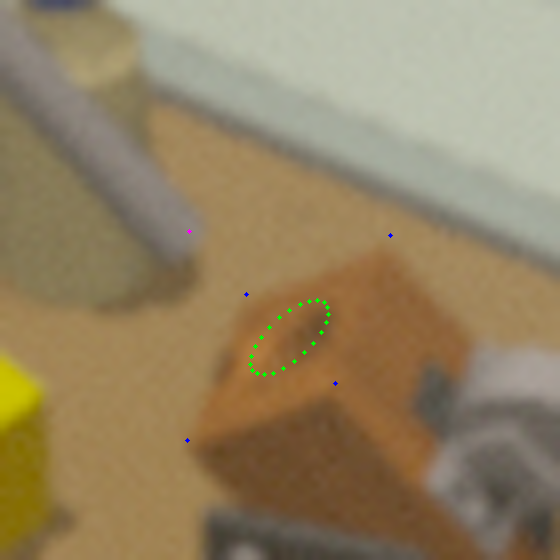

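View pics/k2.png

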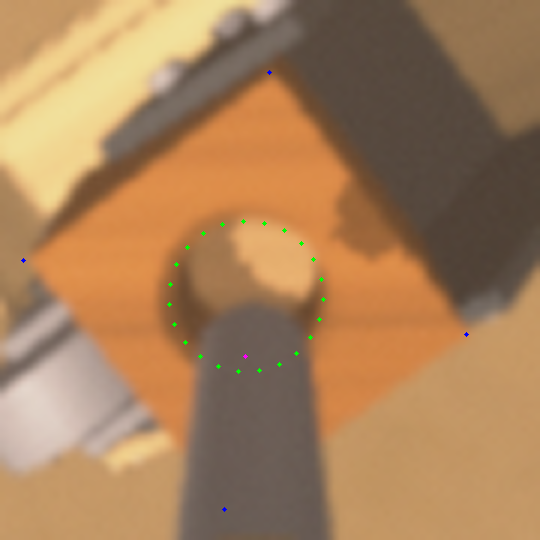

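View pics/k3.png

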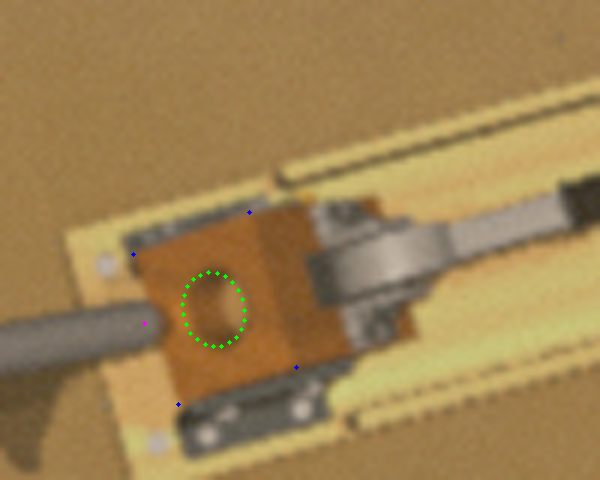

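The projected ring and corners fit the block and hole in the wrist and top views. In the scene view the rod tip and block share the same small offset, so their relative alignment agrees to about 2 mm. Inserting.

```bash
python3 - <<'E'
from plant import robot
from h import *
def st(l):
    s=robot.sense();d=s["tcp_pos"]-ins(0);print(l,round(s["t"],2),"depth",round(d@D,4),"lat",np.round((d-(d@D)*D)@RB,4),"F",(s["wrist_force"]@RB).round(1),"ax",round(s["wrist_force"]@D,1))
st(0)
r=robot.move_straight(ins(.022),vel=.08,contact_N=15);st(r)
if not r:
    r=robot.move_straight(ins(.05),vel=.06,contact_N=25);st(r)
E
```

```text
0 14.22 depth -0.045 lat [-0.0002  0.0003 -0.0002] F [ 0.6  0.2 -2.6] ax 2.4
False 15.21 depth 0.0216 lat [-0.0001  0.0004 -0.0001] F [ 0.3  0.4 -2.3] ax 2.0
False 15.82 depth 0.0504 lat [ 0.     -0.0004  0.    ] F [ 0.1 -0.5 -2.5] ax 2.0
```

No axial force showed by depth 50 mm, though the stub should begin at 27 mm. I'll look before going on.

```bash
python3 - <<'E'
from plant import robot
from h import *
for n in("scene","wrist","top"):
    f=robot.grab_frame(n);np.savez(f"l_{n}.npz",**f);im=f["image"]
    cr={"scene":im[150:270,290:420],"wrist":im[120:330,200:420],"top":im[160:260,290:440]}[n];k={"scene":5,"wrist":2.7,"top":5}[n]
    cv2.imwrite(f"pics/l_{n}.png",cv2.resize(cr,None,fx=k,fy=k,interpolation=2)[:,:,::-1])
    pr=wproj if n=="wrist" else proj
    print(n,"collar bottom",pr(f,MOUTH+D*(.05-.12)))
E
```

```text
scene collar bottom [316.14334129 200.8509809 ]
wrist collar bottom [311.28205758 239.32467934]
top collar bottom [326.87280201 224.74619071]
```

View pics/l_scene.png

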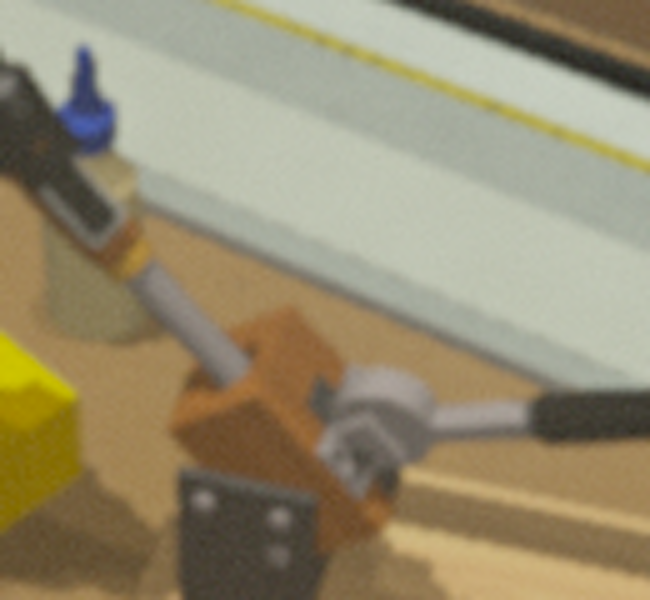

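View pics/l_wrist.png

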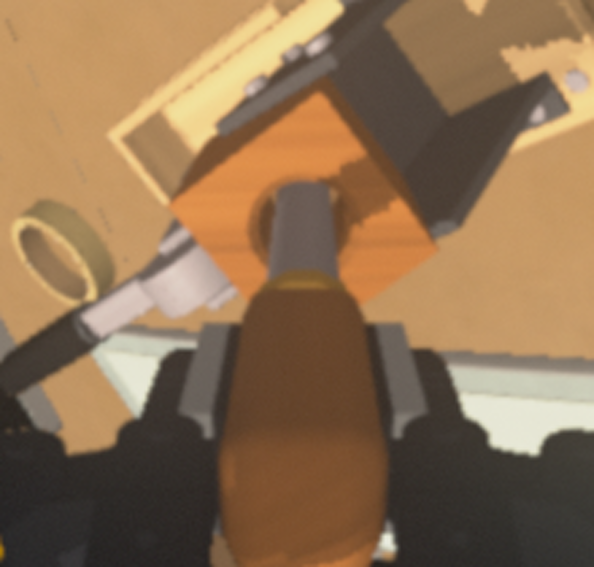

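View pics/l_top.png

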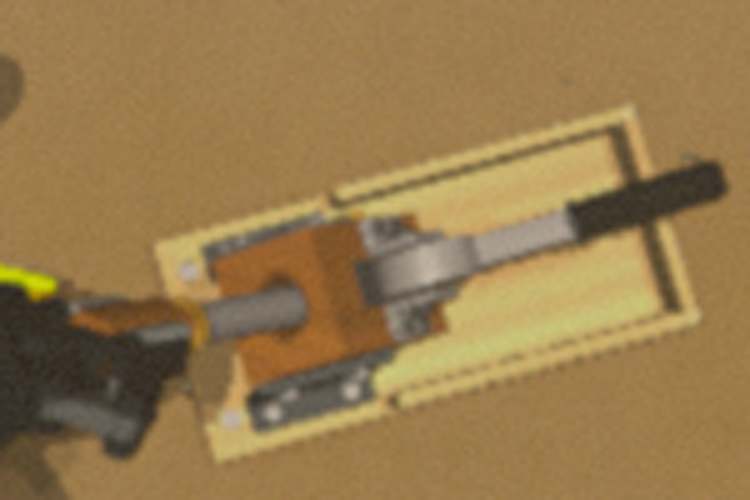

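The rod is centred in the bore and has not slipped, with the collar about 70 mm out as planned. The reading after stopping may simply have relaxed. Pushing on past the ball.

```bash
python3 - <<'E'
from plant import robot
from h import *
def st(l):
    s=robot.sense();d=s["tcp_pos"]-ins(0);print(l,round(s["t"],2),"depth",round(d@D,4),"F",(s["wrist_force"]@RB).round(1),"ax",round(s["wrist_force"]@D,1))
r=robot.move_straight(ins(.070),vel=.05,contact_N=3);st(r)
r=robot.move_straight(ins(.098),vel=.05,contact_N=30);st(r)
robot.sleep(.3)
for n in("scene","top"):
    f=robot.grab_frame(n);np.savez(f"m_{n}.npz",**f);im=f["image"]
    cr={"scene":im[180:310,300:440],"top":im[160:260,290:440]}[n]
    cv2.imwrite(f"pics/m_{n}.png",cv2.resize(cr,None,fx=5,fy=5,interpolation=2)[:,:,::-1])
E
```

```text
True 16.18 depth 0.0526 F [-0.   0.  -1.9] ax 1.5
False 17.25 depth 0.0979 F [-0.1  0.2 -1.5] ax 1.1
```

View pics/m_scene.png

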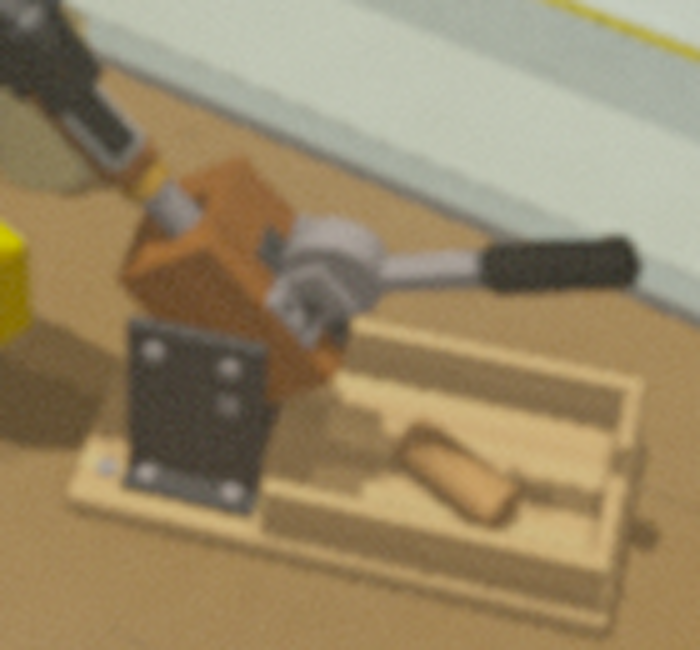

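View pics/m_top.png

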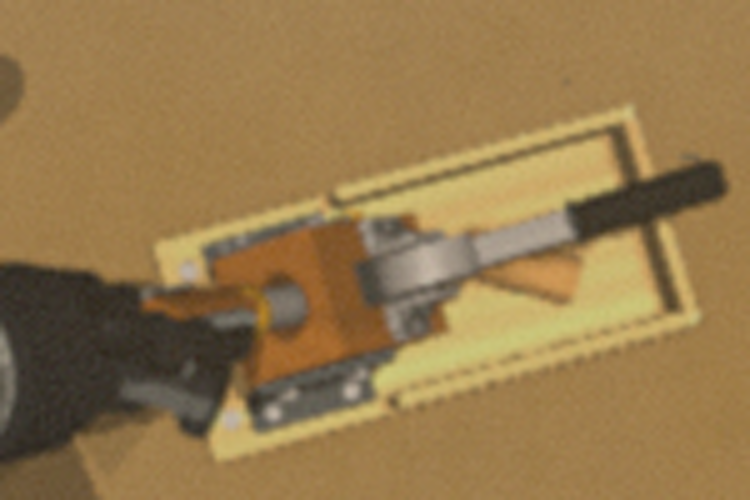

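The stub lies in the trough at about (460,470) px in the scene crop, and the lever is still open. Withdrawing and returning the rod.

```bash
python3 - <<'E'
from plant import robot
from h import *
D0=[np.pi,0,1.225];G=np.array([.4239,.2148,.166])
robot.move_straight(ins(-.05),vel=.2)
robot.goto([G[0],G[1],.275],D0)
robot.move_straight([G[0],G[1],.235],vel=.15)
s=robot.sense();print(s["t"],s["wrist_force"],s["tcp_pos"],s["opening"])
for n in("scene","wrist","top"):
    f=robot.grab_frame(n);im=f["image"];pr=wproj if n=="wrist" else proj
    p=pr(f,[G[0],G[1],.081]).round(0).astype(int);q=pr(f,[.4236,.2145,.06]).round(0).astype(int);print(n,p,q)
    x,y=max(0,q[0]-60),max(0,q[1]-50);cr=cv2.resize(im[y:y+90,x:x+110],None,fx=5,fy=5,interpolation=2)[:,:,::-1].copy()
    for c,k in((p,(255,0,255)),(q,(0,255,0))): cv2.circle(cr,(int((c[0]-x+.5)*5),int((c[1]-y+.5)*5)),3,k,-1)
    cv2.imwrite(f"pics/n_{n}.png",cr)
E
```

```text
19.6833 [ 1.49471719  0.00530522 -2.10389948] [0.42331155 0.21443226 0.23475681] 0.26898935383074557
scene [239 202] [241 208]
wrist [312 188] [311 183]
top [224 228] [226 229]
```

View pics/n_scene.png

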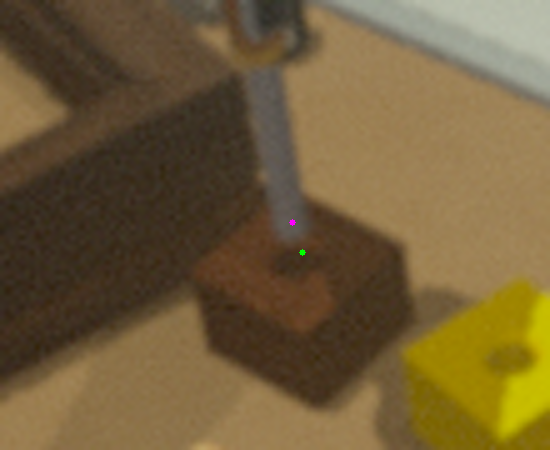

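View pics/n_wrist.png

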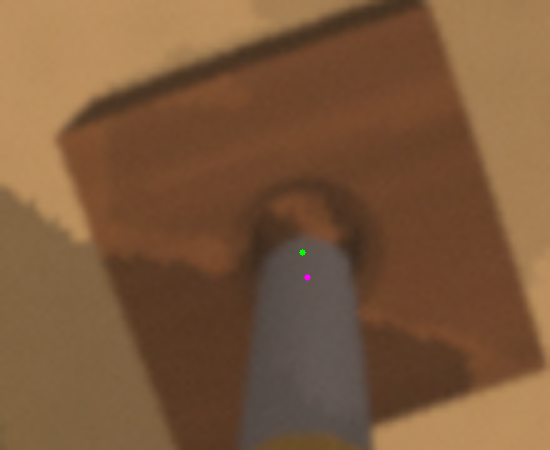

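The rod stands right over the hole in both views. Lowering it with a contact stop.

```bash
python3 - <<'E'
from plant import robot
from h import *
def st(l): s=robot.sense();print(l,round(s["t"],2),s["tcp_pos"].round(4),s["wrist_force"].round(1))
r=robot.move_straight([.4239,.2148,.19],vel=.08,contact_N=12);st(r)
if not r or robot.sense()["tcp_pos"][2]<.175:
    r=robot.move_straight([.4239,.2148,.165],vel=.04,contact_N=6);st(r)
E
```

```text
False 20.54 [0.4243 0.2149 0.1902] [ 0.2  0.4 -2.1]
True 21.12 [0.4236 0.2148 0.1665] [-0.  -0.3  3.7]
```

```bash
python3 - <<'E'
from plant import robot
from h import *
robot.grip(1.0)
robot.move_straight([.4239,.2148,.29],vel=.12)
robot.goto([.35,.40,.40],[np.pi,0,1.11])
robot.sleep(.5)
for n in("scene","top"):
    f=robot.grab_frame(n);np.savez(f"z_{n}.npz",**f);im=f["image"]
    cv2.imwrite(f"pics/z_{n}.png",cv2.resize(im[140:310,190:440],None,fx=3,fy=3,interpolation=2)[:,:,::-1])
P=pts(load("z_scene.npz"));B=(P-C)@RB
p=B[(B[...,0]>.05)&(B[...,0]<.115)&(abs(B[...,1])<.03)&(B[...,2]>.12)];k=np.polyfit(p[:,0],p[:,2],1);print("lever slope",np.degrees(np.arctan(k[0])))
p=B[(B[...,0]>-.02)&(B[...,0]<.11)&(abs(B[...,1])<.045)&(B[...,2]>.025)&(B[...,2]<.05)];print("stub",p.mean(0),np.ptp(p,0),len(p))
T=pts(load("z_top.npz"));h=T[(abs(T[...,0]-.42)<.04)&(abs(T[...,1]-.214)<.04)&(T[...,2]>.196)&(T[...,2]<.215)];print("handle top",h.mean(0) if len(h) else None)
s=robot.sense();print(s["t"],s["wrist_force"])
E
```

```text
lever slope 19.561133467468135
stub [ 0.04932382 -0.00374434  0.03520421] [0.10557337 0.07864155 0.02462704] 296
handle top [0.42294128 0.21343686 0.2022157 ]
24.4333 [-0.94785811  0.06339419  0.18629706]
```

View pics/z_scene.png

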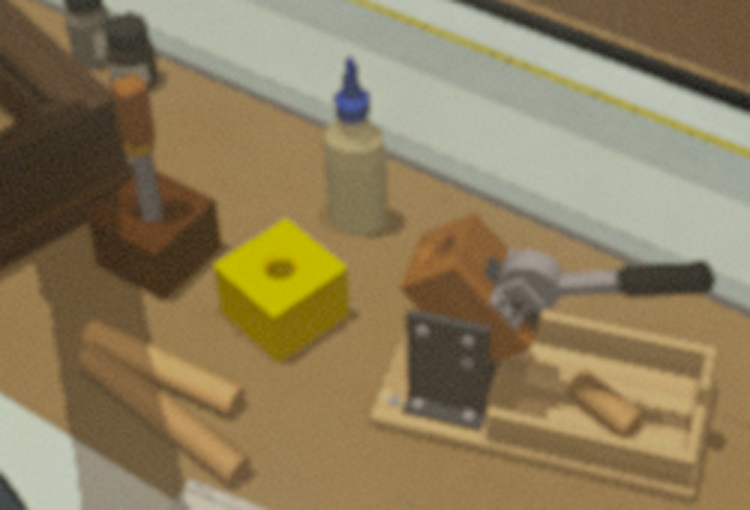

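View pics/z_top.png

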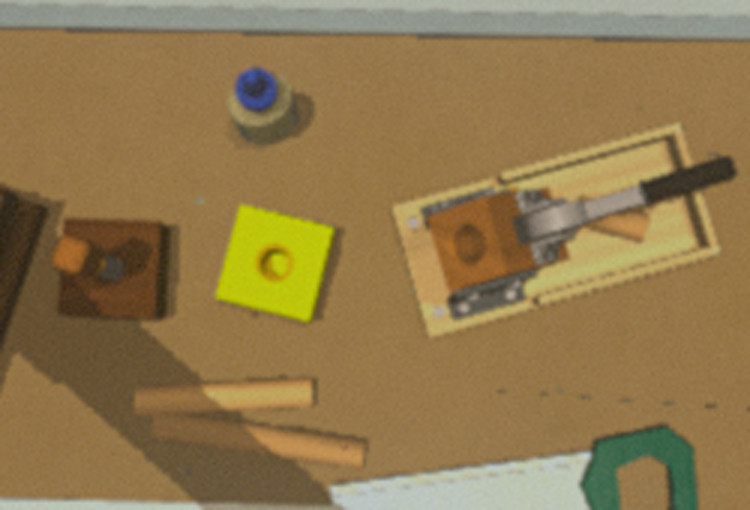

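Both views show the rod upright in its dark stand, the stub in the trough, the bore empty, the lever open and the bottle standing. Handing in.

```bash
python3 -c "
from plant import robot
print(robot.close_job())"
```

```text
the job is handed in; nothing more can be done
None
```

The job is done and handed in at about 24.4 s of the 61 s allowed. I swung the lever to its open stop, pushed the stub out of the bore with the rod, and stood the rod back in its dark stand.

**Last checks:**
- **Stub:** it lies in the trough. The bore mouth shows no stub.
- **Rod:** it bottomed within about 0.5 mm of its original height, and its handle top is back at (0.423, 0.213, 0.202).
- **Lever:** it measures 19.6° above level against the nominal 21°. That is within the camera error, and it did not move between checks.
- **Bottle and yellow stand:** both are where they started.

**Disagreements:**
- **Cameras:** the scene camera read about 4 mm off the top and wrist cameras in x, so I relied on those two.
- **Block position:** my first fit of the base outline was about 3 mm off along the slope. I corrected it from the bore face before inserting the rod.
- **Forces:** the resting force readings did not clearly show the stub's drag during the push, and no force spike marked the lever reaching its stop. I confirmed both from the pictures instead.

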